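# Slide a grating disc home in its storage rack off a turner

## Task

Put the sharp grating disc away: pick up the turner with the disc lying loose on its blade, carry it level so that the disc neither tips nor falls, and slide the disc into the open end of the grey rack, along the two ledges past the side springs, until it is fully home. Press it against the back stop with a firm, steady push of about 15 N for a second (never over 25 N), then draw the turner out and set it down standing on the worktop, clear of the rack. Never touch the disc with the fingers, never ram the turner into the rack, and leave the other things where they stand.

Things in the scene. Friction and masses are not known exactly. Their poses are not given: they have to be found in the camera images.
- grater_disc: Steel grating disc, 80 mm across, 6 mm thick, flat below, small nubs (1.6 mm) on top, 40 to 90 g. Loose: at the start it lies flat on the turner's blade, touching or up to 3 mm ahead of its pegs. Origin: centre of its underside; z up.
- turner: Steel turner, 160 g. Origin: underside of the blade, below the disc's centre when the disc lies against the pegs; x from handle to blade tip, z up. Blade flat, 44 mm wide (y), 3 mm thick, x = -46 to 28 mm, top at z = 3 mm. Heel plate (x = -47 to -42) and two pegs (6 mm thick, x = -39.5, y = +-17) stand up to z = 15 mm behind the disc and push its rear edge.
- turner_grip (a point): Where to grip the turner: middle of its black handle (turner x = -125, y = 0, z = 38 mm), from above, fingers closing along y; near the balance point. Handle bar: upright sides, 16 mm wide, x = -172 to -84, z = 26 to 50 mm. A foot plate behind it (x = -178 to -172, 48 mm wide) reaches down to z = 0: on blade and foot the turner stands level by itself. Axes as the turner.
- rack: Grey plastic rack fixed to the worktop, about 124 x 124 x 58 mm, open at its -x side. Origin: on the worktop below the centre of the seated disc; x = direction in which the disc slides in, z up. Ledge tops at z = 40 mm, x = -54 to 40, |y| = 28 to 42 mm; in front, noses slope down 5 mm to x = -66. The 56 mm gap between the ledges takes the blade, free down to the base plate at z = 6 mm.
- rack_seat (a point): Middle between the ledges at ledge-top height (rack 0, 0, 40 mm): the disc's origin lies here when it is fully home against the flat back stop (rack x = 40 mm). Axes as the rack. Side walls at |y| = 42 mm (2 mm play each side), in front flaring out to about 58 mm at x = -70. Top tabs from x = -3 mm on, undersides at z = 54 mm: the disc must come in level from -x.
- rack_clips (a point): Midway between the two spring clips of the rack (rack x = -12, y = 0, z = 46 mm). Each is a steel roller 12 mm across, z = 41 to 51 mm, standing 6 mm into the way (inner face at |y| = 36), giving 8 mm at 1.2 N/mm. From about 31 mm before home their drag on the disc rises to 5 to 11 N, then fades to 1 to 3 N near home; they hold it but do not pull it home.
- salt_shaker: Bystander: grey salt shaker, 44 mm across, 90 mm high. Origin: centre of its foot.
- spice_jar: Bystander: glass spice jar with a cap, 45 mm across, 106 mm high. Origin: centre of its foot.
- tin: Bystander: food tin, 75 mm across, 58 mm high. Origin: centre of its foot.
- pepper_mill: Bystander: wooden pepper mill, 58 mm across, 165 mm high. Origin: centre of its foot.

How it is judged:
By the outcome, as a careful person would: the job done as asked, in the order asked, and still so for the second after the job is handed in, with the robot touching nothing.
It also fails if it takes over 66 s, if anything falls off the work surface, if the arm or the gripper's body presses on something with over 40 N, if the wrist force passes 120 N, or if a joint passes its speed limit or range.

## Robot

A 7-joint arm with a two-finger parallel gripper is mounted at the origin on a cart in front of the work surface, level with it; the furniture and walls round the work are solid. World frame = base frame: x ahead of the robot, y to its left, z up, the work surface at z = 0. Lengths are in m, angles in rad, forces in N, time in s.
With the tool pointing down it reaches from about 0.425 to 0.875 m from the base axis. Payload 4.7 kg.
Tool frame: the origin (TCP) lies where the fingers leave the gripper's body, on its centre line; the fingertips stand 70 mm ahead of it and the grasp point (between the pads) lies 51 mm ahead of it; z points along the fingers, y is the line along which they close (so a half turn about z gives the same grasp; the last joint's range is limited). The gripper opens to 87 mm and grips with 3 to 60 N. Pads are 19 mm wide; open, the fingers measure 117 mm over their backs; the gripper's body (75 mm by 190 mm) begins 51 mm behind the grasp point.
Start: joints at [-1.209, 0.321, -0.07, 1.45, 0.023, 1.371, -0.057], TCP at [0.222, 0.611, 0.292] pointing down, gripper open.
Joint ranges: [-2.86, 2.86], [-0.3, 2.09], [-1.38, 1.24], [0.06, 2.45], [-1.56, 4.7], [0.09, 2.05], [-2.69, 2.69]. Speed limits (rad/s): [2.57, 2.57, 3.14, 3.14, 3.14, 3.14, 3.14].

## Interface

Orientations are given as a rotation vector (axis times angle).
In Python, from bench import get_state, get_image, get_calibration, close_job gives the robot as it stands.
- The arm moves only by the tool send_rows, never from a script. Its argument "rows" is a list of rows, each an object of numbers: "hand": the finger opening in mm, from 0 to 87; "x", "y", "z": the shift along the world's x, y, z in mm; "roll": the turn about the world's z in degrees. A call has 1 to 10 rows; each row shifts and turns the commanded pose from where the row before left it; what a row does not reach is not made up. A row lasts 1/10 s, in which the tool goes at most 50 mm and 8.59 degrees, less where a joint would pass 70% of its speed; a pose out of reach is approached as far as the arm can. A call is refused whole if a number of a shift passes 50 or a number of a turn 8.59, either way. A call with a gripper value outside its range is refused whole. The fingers move at their own pace and stop on an object; "force" is the grip in N (left out, the last holds). Time passes only in rows, so rows that do not move let the fingers close. It gives the time, the measured TCP pose, the force, the opening and the grip force at its end, in the units of the state.
- get_state(): the state, without advancing time (a new reading comes with each control period).
- get_image(name): name is "side" or "top" or "wrist"; returns the picture (384x512x3 uint8, blue, green, red); there is no depth.
- get_calibration(name): a dict with "mtx" (3x3 intrinsics, pixels), "world_from_camera" (4x4, takes a point from camera to world coordinates). Camera axes: x right, y down, z forward; pixel columns grow to the right and rows downward; lengths in m; the calibration is good to about 2 mm. The wrist camera is an equidistant fisheye: a pixel r from the principal point sees the ray r / f radians off the axis. A picture is of the moment at which its call begins: read the wrist's pose just before it. get_calibration takes no time and is no camera call; for the wrist camera it gives the pose at the moment of the call.
- close_job(): hands the job in; it is judged then, once.
The state is a dict: "time": time; "joint_positions": joint angles; "qd": joint speeds; "joint_torque": joint torques, N m; "position": TCP position; "tool_rot": TCP orientation; "ft_force": force on the tool from outside, world axes, zero at the start; "torque": the same for the moment, N m; "grip_width": opening from 0.0 (shut) to 1.0 (fully open); "grip_force": force on a finger pad.
Only numpy, scipy, OpenCV 4.12 (cv2) and the standard library are available. Lean on these libraries where they do the work, as an engineer would, in place of code of your own. Each camera call takes 0.05 s, during which the arm holds its last target. There are 200 camera calls.

## Working session

There is one attempt and no reset: what is moved stays moved. The work goes in short steps, Python scripts to look and compute and a tool call to move; the robot and the scene stay as the last step left them, time stands still between calls to the robot, and variables do not carry over. Pictures are saved under pics/ and viewed, at most 10 in all, crops included, and the job is handed in when it is done.

Besides the shell and the picture viewer there is one more tool, called after "Request:" by a JSON object that holds its "api" and its "payload", one argument or row to a line. send_rows: Moves the arm, as the interface text tells. Its arguments: {"type":"object","properties":{"rows":{"type":"array","items":{"type":"object","properties":{"hand":{"type":"number"},"x":{"type":"number"},"y":{"type":"number"},"z":{"type":"number"},"roll":{"type":"number"}}}},"force":{"type":"number"}},"required":["rows"]}

```bash
mkdir -p pics; python3 - <<'E'
from bench import *
import cv2,numpy as np
s=get_state();print(s)
for n in("top","side"):
    im=get_image(n);cv2.imwrite(f"pics/{n}0.png",cv2.resize(im,(800,600),interpolation=cv2.INTER_CUBIC))
    cv2.imwrite(f"raw_{n}0.png",im)
    print(get_calibration(n))
E
```

```text
{'time': 0.0, 'joint_positions': array([-1.20888021,  0.32180281, -0.07012926,  1.45167465,  0.0225913 ,
        1.37076127, -0.05688242]), 'qd': array([-1.92950159e-04,  8.82087453e-05, -1.48393794e-04, -7.88414445e-04,
        1.12969777e-03, -3.47093750e-04, -1.10060604e-03]), 'joint_torque': array([ 1.13507388e-04, -4.91283917e+01, -4.03621774e-01, -3.12523842e+01,
       -6.37484458e-02,  4.39285592e-02,  1.85033882e-04]), 'position': array([0.22142148, 0.61068535, 0.291175  ]), 'tool_rot': array([-5.43418149e-01, -3.09398339e+00,  2.89272368e-03]), 'ft_force': array([-0.81961832, -0.3243728 , -0.47874228]), 'torque': array([ 0.04348248, -0.05632197, -0.03885702]), 'grip_force': 0.0, 'grip_width': 0.9972377470484852}
{'mtx': array([[421.29310243,   0.        , 259.25562328],
       [  0.        , 421.29310243, 190.22540433],
       [  0.        ,   0.        ,   1.        ]]), 'world_from_camera': array([[-0.01196621, -0.99330181,  0.11492748,  0.50686297],
       [-0.99991896,  0.01138742, -0.00569137, -0.09040483],
       [ 0.00434452, -0.11498627, -0.99335758,  0.89737897],
       [ 0.        ,  0.        ,  0.        ,  1.        ]])}
{'mtx': array([[435.52724233,   0.        , 258.10179058],
       [  0.        , 435.52724233, 191.6268401 ],
       [  0.        ,   0.        ,   1.        ]]), 'world_from_camera': array([[-0.95923871,  0.10886599, -0.26078593,  0.86999903],
       [ 0.28144542,  0.45125282, -0.84685263,  0.76466841],
       [ 0.02548694, -0.88573082, -0.463499  ,  0.54258895],
       [ 0.        ,  0.        ,  0.        ,  1.        ]])}
```

View pics/top0.png

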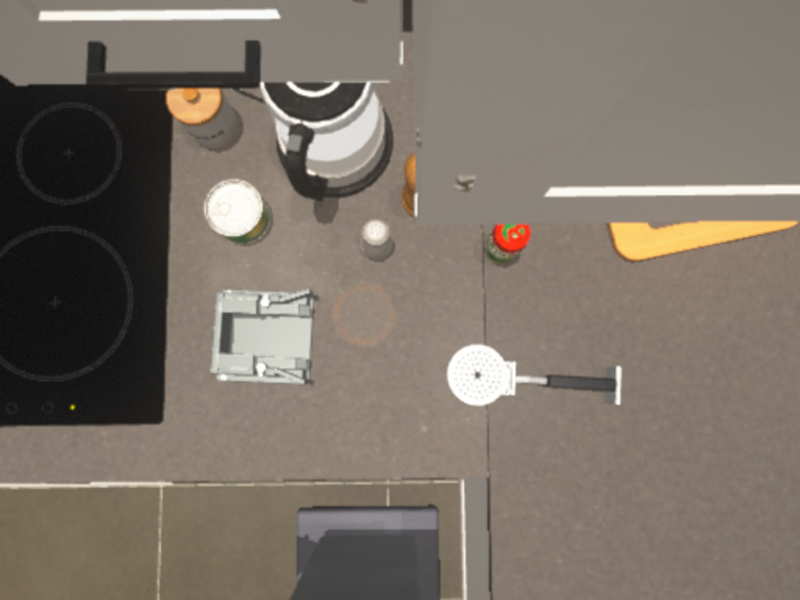

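View pics/side0.png

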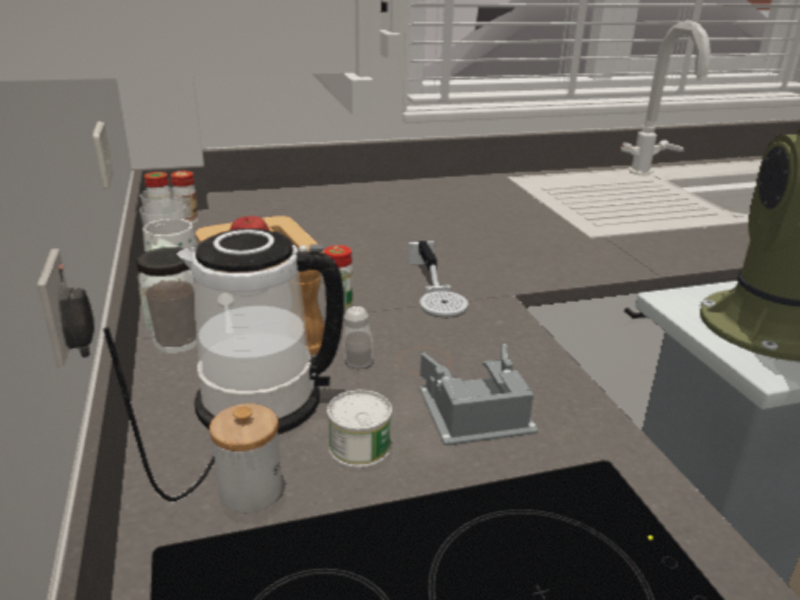

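The top view shows the rack at about (262,338), opening to image right (world -y). The turner and disc are at (478,375), with the handle to the right out to (618,385). The side view agrees. I'll enlarge both for precise measurement.

```bash
python3 - <<'E'
import cv2,numpy as np
im=cv2.imread("raw_top0.png")
a=cv2.resize(im[180:252,130:210],None,fx=8,fy=8,interpolation=cv2.INTER_CUBIC)
b=cv2.resize(im[215:265,280:405],None,fx=6.4,fy=6.4,interpolation=cv2.INTER_CUBIC)
cv2.imwrite("pics/rack.png",a);cv2.imwrite("pics/turner.png",b)
E
```

```text
(no output)
```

View pics/rack.png

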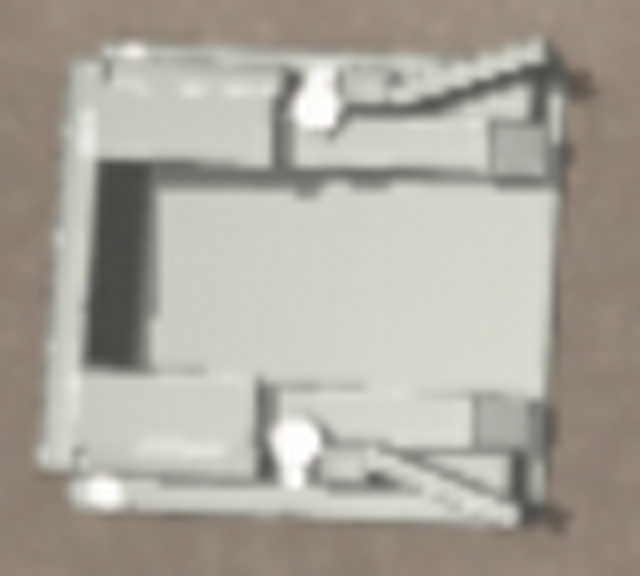

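View pics/turner.png

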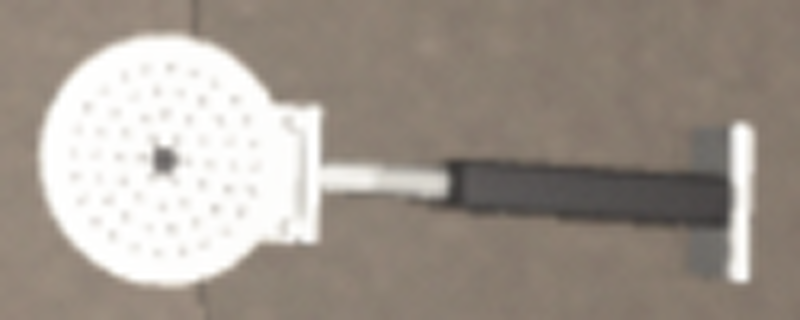

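```bash
cat > h.py <<'E'
import numpy as np,cv2
from scipy.optimize import least_squares
from bench import *
def proj(n,P):
    c=get_calibration(n);T=np.linalg.inv(c["world_from_camera"])
    q=(np.asarray(P)@T[:3,:3].T+T[:3,3])@c["mtx"].T
    return q[:,:2]/q[:,2:]
def place(p,P):
    P=np.asarray(P)/1e3;c,s=np.cos(p[2]),np.sin(p[2])
    return np.c_[p[0]+c*P[:,0]-s*P[:,1],p[1]+s*P[:,0]+c*P[:,1],P[:,2]]
def fit(n,P,uv,p0):
    f=lambda p:(proj(n,place(p,P))-uv).ravel()
    r=least_squares(f,p0,loss='soft_l1');return r.x,f(r.x).reshape(-1,2)
def raw(uv,s,o): return (np.asarray(uv)+.5)/s-.5+np.array(o)
E
python3 - <<'E'
from h import *
np.set_printoptions(precision=2,suppress=True)
# turner: disc circle excluded except centre separately
P=[[-84,8,50],[-84,-8,50],[-172,8,50],[-172,-8,50]]
# image up=+x world ; turner y=left of travel(+y) = -x world = image down
uv=[[450,208],[452,160],[728,224],[730,175]]
t,r=fit("top",P,raw(uv,6.4,(280,215)),[.45,-.25,1.57]);print("turner",t*[1e3,1e3,57.3]);print(r)
P=[[-47,-22,15],[-47,22,15]]
t2,r=fit("top",[[-84,8,50],[-84,-8,50],[-172,8,50],[-172,-8,50],[-47,-22,15],[-47,22,15]],raw(uv+[[321,106],[320,242]],6.4,(280,215)),t);print("turner2",t2*[1e3,1e3,57.3]);print(r)
c=get_calibration("top");W=c["world_from_camera"]
d=W[:3,:3]@np.linalg.inv(c["mtx"])@np.r_[raw([[160,160]],6.4,(280,215))[0],1]
print("disc",(W[:3,3]+d*(.009-W[2,3])/d[2])*1e3, "turner origin",t2[:2]*1e3)
P=[[-54,-28,40],[-54,28,40],[-54,-42,40],[-3,-28,58],[-3,28,58],[-12,-42,51],[-12,42,51],[-3,-42,58]]
uv=[[490,173],[473,395],[488,120],[277,166],[262,376],[318,98],[296,440],[283,78]]
k,r=fit("top",P,raw(uv,8,(130,180)),[.5,.15,1.57]);print("rack",k*[1e3,1e3,57.3]);print(r)
g=place(t2,[[-125,0,38]])[0];print("grip",g*1e3)
np.save("t.npy",t2);np.save("k.npy",k)
# overlay on side
im=cv2.imread("raw_side0.png");im=cv2.resize(im,None,fx=3,fy=3,interpolation=cv2.INTER_CUBIC)
def dr(P,col):
    for p in raw(proj("side",P),1/3,(0,0)): cv2.circle(im,tuple(np.round(p).astype(int)),3,col,-1)
dr(place(k,P),(0,0,255));dr(place(k,[[-66,-42,35],[-66,-28,35],[-66,28,35],[-66,42,35]]),(255,0,0))
a=np.linspace(0,6.283,40);dr(place(t2,np.c_[40*np.cos(a),40*np.sin(a),9+0*a]),(0,255,0))
dr(place(t2,[[-84,8,50],[-84,-8,50],[-172,8,50],[-172,-8,50],[-47,-22,15],[-47,22,15]]),(0,0,255))
cv2.imwrite("pics/ov.png",im[430:850,760:1060])
E
```

```text
turner [ 501.77 -190.95   86.14]
[[-0.25  0.26]
 [-0.32 -0.3 ]
 [ 0.37  0.22]
 [ 0.21 -0.19]]
turner2 [ 502.55 -191.74   85.85]
[[ 0.1   0.07]
 [ 0.07 -0.49]
 [ 0.72  0.26]
 [ 0.59 -0.15]
 [-0.6   0.12]
 [-1.33  0.14]]
disc [ 504.46 -189.21    9.  ] turner origin [ 502.55 -191.74]
rack [561.05 100.28  86.21]
[[ 0.05 -0.13]
 [ 0.16 -0.38]
 [ 0.8  -0.32]
 [-0.21 -1.45]
 [-0.6   0.36]
 [ 0.44  0.72]
 [-0.13 -0.26]
 [-0.39  2.6 ]]
grip [ 493.5  -316.41   38.  ]
```

View pics/ov.png

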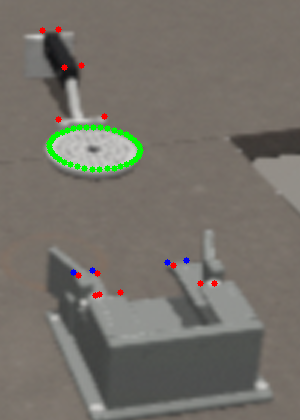

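The overlay shows the disc ring and handle corners on target, and the rack nose, roller and tab points sit where they should. Rack and turner yaws agree at about 86°. Next I'll move towards the handle.

Request:
{"api": "send_rows", "payload": {
  "rows": [
    {"x": 20, "y": -35, "roll": -3, "hand": 60},
    {"x": 20, "y": -35, "roll": -3},
    {"x": 20, "y": -35, "roll": -3},
    {"x": 20, "y": -35, "roll": -3},
    {"x": 20, "y": -35, "roll": -3},
    {"x": 20, "y": -35, "roll": -3},
    {"x": 20, "y": -35, "roll": -3},
    {"x": 20, "y": -35, "roll": -3},
    {"x": 20, "y": -35, "roll": -3},
    {"x": 20, "y": -35, "roll": -3}
  ]
}}

```text
schema error: expected keys hand, x, y, z, roll
```

Request:
{"api": "send_rows", "payload": {
  "rows": [
    {"x": 10, "y": -35, "roll": -3},
    {"x": 10, "y": -35, "roll": -3},
    {"x": 10, "y": -35, "roll": -3},
    {"x": 10, "y": -35, "roll": -3},
    {"x": 10, "y": -35, "roll": -3},
    {"x": 10, "y": -35, "roll": -3},
    {"x": 5, "y": -35, "roll": -3},
    {"x": 5, "y": -35, "roll": -3},
    {"y": -35, "roll": -3},
    {"y": -35, "roll": -3}
  ]
}}

```text
schema error: expected keys hand, x, y, z, roll
```

Request:
{"api": "send_rows", "payload": {
  "rows": [
    {"y": -35, "roll": -3},
    {"y": -35, "roll": -3},
    {"y": -35, "roll": -3},
    {"y": -35, "roll": -3},
    {"y": -35, "roll": -2},
    {},
    {}
  ]
}}

```text
schema error: expected keys hand, x, y, z, roll
```

All keys are needed in every row.

Request:
{"api": "send_rows", "payload": {
  "rows": [
    {"hand": 60, "x": 20, "y": -35, "z": 0, "roll": -3},
    {"hand": 60, "x": 20, "y": -35, "z": 0, "roll": -3},
    {"hand": 60, "x": 20, "y": -35, "z": 0, "roll": -3},
    {"hand": 60, "x": 20, "y": -35, "z": 0, "roll": -3},
    {"hand": 60, "x": 20, "y": -35, "z": 0, "roll": -3},
    {"hand": 60, "x": 20, "y": -35, "z": 0, "roll": -3},
    {"hand": 60, "x": 20, "y": -35, "z": 0, "roll": -3},
    {"hand": 60, "x": 20, "y": -35, "z": 0, "roll": -3},
    {"hand": 60, "x": 20, "y": -35, "z": 0, "roll": -3},
    {"hand": 60, "x": 20, "y": -35, "z": 0, "roll": -3}
  ]
}}

```text
time: 1.1
position: [0.4219, 0.2594, 0.292]
tool_rot: [-1.329, -2.847, 0.0]
ft_force: [0.9, -0.2, 0.2]
grip_width: 0.693
grip_force: 0.0
```

Request:
{"api": "send_rows", "payload": {
  "rows": [
    {"hand": 60, "x": 10, "y": -35, "z": 0, "roll": -3},
    {"hand": 60, "x": 10, "y": -35, "z": 0, "roll": -3},
    {"hand": 60, "x": 10, "y": -35, "z": 0, "roll": -3},
    {"hand": 60, "x": 10, "y": -35, "z": 0, "roll": -3},
    {"hand": 60, "x": 10, "y": -35, "z": 0, "roll": -3},
    {"hand": 60, "x": 10, "y": -35, "z": 0, "roll": -3},
    {"hand": 60, "x": 5, "y": -35, "z": 0, "roll": -3},
    {"hand": 60, "x": 5, "y": -35, "z": 0, "roll": -3},
    {"hand": 60, "x": 0, "y": -35, "z": 0, "roll": -3},
    {"hand": 60, "x": 0, "y": -35, "z": 0, "roll": -3}
  ]
}}

```text
time: 2.1
position: [0.4912, -0.0903, 0.292]
tool_rot: [-2.02, -2.406, 0.0]
ft_force: [0.4, 0.7, -0.3]
grip_width: 0.692
grip_force: 0.0
```

Request:
{"api": "send_rows", "payload": {
  "rows": [
    {"hand": 60, "x": 0, "y": -35, "z": 0, "roll": -3},
    {"hand": 60, "x": 0, "y": -35, "z": 0, "roll": -3},
    {"hand": 60, "x": 0, "y": -35, "z": 0, "roll": -3},
    {"hand": 60, "x": 0, "y": -35, "z": 0, "roll": -3},
    {"hand": 60, "x": 0, "y": -35, "z": 0, "roll": -2},
    {"hand": 60, "x": 0, "y": 0, "z": 0, "roll": 0},
    {"hand": 60, "x": 0, "y": 0, "z": 0, "roll": 0}
  ]
}}

```text
time: 2.8
position: [0.4911, -0.2644, 0.2918]
tool_rot: [-2.298, -2.141, 0.001]
ft_force: [0.7, 0.2, 0.2]
grip_width: 0.687
grip_force: 0.0
```

Request:
{"api": "send_rows", "payload": {
  "rows": [
    {"hand": 60, "x": 2, "y": -26, "z": -30, "roll": 0},
    {"hand": 60, "x": 0, "y": -26, "z": -30, "roll": 0},
    {"hand": 60, "x": 0, "y": 0, "z": -30, "roll": 0},
    {"hand": 60, "x": 0, "y": 0, "z": -30, "roll": 0},
    {"hand": 60, "x": 0, "y": 0, "z": 0, "roll": 0},
    {"hand": 60, "x": 0, "y": 0, "z": 0, "roll": 0}
  ]
}}

```text
time: 3.4
position: [0.4941, -0.3145, 0.1724]
tool_rot: [-2.293, -2.146, -0.0]
ft_force: [-0.2, -0.6, 1.0]
grip_width: 0.689
grip_force: 0.0
```

```bash
python3 - <<'E'
from h import *
c=get_calibration("wrist");im=get_image("wrist");print(c,get_state()["position"])
top=get_image("top");side=get_image("side");cv2.imwrite("raw_w1.png",im)
o=np.zeros((600,800,3),np.uint8)
o[:,:]=cv2.resize(im,(800,600),interpolation=cv2.INTER_CUBIC)
# project model points with fisheye
t=np.load("t.npy");T=np.linalg.inv(c["world_from_camera"]);P=place(t,[[-84,8,50],[-84,-8,50],[-172,8,50],[-172,-8,50],[-47,-22,15],[-47,22,15],[0,0,9],[-40,0,9],[40,0,9]])@T[:3,:3].T+T[:3,3]
th=np.arctan2(np.hypot(P[:,0],P[:,1]),P[:,2]);d=P[:,:2]/np.hypot(P[:,0],P[:,1])[:,None]
uv=d*th[:,None]*c["mtx"][0,0]+c["mtx"][:2,2];print(uv)
for p in raw(uv,512/800,(0,0)): cv2.circle(o,tuple(np.round(p).astype(int)),2,(0,0,255),-1)
cv2.imwrite("pics/w1.png",o)
E
```

```text
{'mtx': array([[297.31863964,   0.        , 254.69930114],
       [  0.        , 297.31863964, 190.37123092],
       [  0.        ,   0.        ,   1.        ]]), 'world_from_camera': array([[ 0.99781769, -0.06358634, -0.01779425,  0.49881905],
       [-0.06601664, -0.96597742, -0.25005885, -0.24661924],
       [-0.00128852,  0.25068786, -0.96806711,  0.2661828 ],
       [ 0.        ,  0.        ,  0.        ,  1.        ]])} [ 0.49462075 -0.31523941  0.17356375]
[[243.55720528 154.61679132]
 [265.40907623 154.75823982]
 [244.04654475 262.42284933]
 [263.58305945 262.55345033]
 [281.16523111 105.94644999]
 [228.53406307 105.60975523]
 [255.20881796  52.38812031]
 [254.90738939  97.70535286]
 [255.49790973   9.825802  ]]
```

View pics/w1.png

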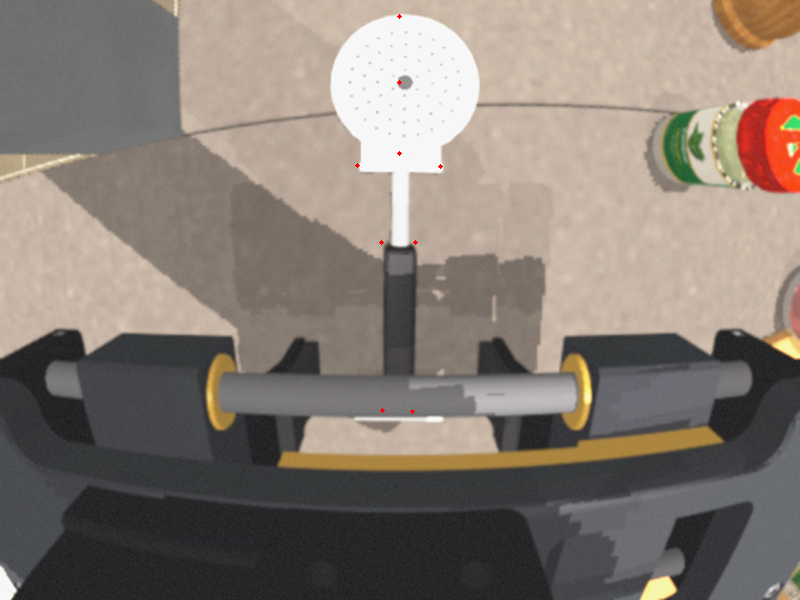

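The wrist view shows the handle centred between the fingers at column 400. The model sits about 2 mm too far forward, and the disc is about 2 mm to +x of the blade axis. The pegs will centre it. I'll descend with a small y correction and grip.

Request:
{"api": "send_rows", "payload": {
  "rows": [
    {"hand": 50, "x": 0, "y": -3, "z": -20, "roll": 0},
    {"hand": 50, "x": 0, "y": 0, "z": -20, "roll": 0},
    {"hand": 50, "x": 0, "y": 0, "z": -20, "roll": 0},
    {"hand": 50, "x": 0, "y": 0, "z": -14, "roll": 0},
    {"hand": 50, "x": 0, "y": 0, "z": -10, "roll": 0},
    {"hand": 50, "x": 0, "y": 0, "z": 0, "roll": 0},
    {"hand": 40, "x": 0, "y": 0, "z": 0, "roll": 0},
    {"hand": 32, "x": 0, "y": 0, "z": 0, "roll": 0},
    {"hand": 24, "x": 0, "y": 0, "z": 0, "roll": 0},
    {"hand": 20, "x": 0, "y": 0, "z": 0, "roll": 0}
  ],
  "force": 10
}}

```text
time: 4.55
position: [0.4939, -0.319, 0.0888]
tool_rot: [2.296, 2.143, 0.001]
ft_force: [-0.4, -0.9, 0.3]
grip_width: 0.3
grip_force: 0.0
```

Request:
{"api": "send_rows", "payload": {
  "rows": [
    {"hand": 17, "x": 0, "y": 0, "z": 0, "roll": 0},
    {"hand": 15, "x": 0, "y": 0, "z": 0, "roll": 0},
    {"hand": 12, "x": 0, "y": 0, "z": 0, "roll": 0},
    {"hand": 8, "x": 0, "y": 0, "z": 0, "roll": 0}
  ]
}}

```text
time: 4.95
position: [0.4937, -0.3189, 0.0884]
tool_rot: [2.296, 2.144, 0.0]
ft_force: [0.0, -0.1, 0.8]
grip_width: 0.187
grip_force: 10.0
```

Request:
{"api": "send_rows", "payload": {
  "rows": [
    {"hand": 0, "x": 0, "y": 0, "z": 0, "roll": 0},
    {"hand": 0, "x": 0, "y": 0, "z": 0, "roll": 0},
    {"hand": 0, "x": 0, "y": 0, "z": 0, "roll": 0},
    {"hand": 0, "x": 0, "y": 0, "z": 0, "roll": 0},
    {"hand": 0, "x": 0, "y": 0, "z": 0, "roll": 0}
  ],
  "force": 60
}}

```text
time: 5.45
position: [0.4937, -0.319, 0.0884]
tool_rot: [2.296, 2.144, 0.0]
ft_force: [0.6, 0.6, 1.2]
grip_width: 0.173
grip_force: 60.0
```

Gripped at about 15 mm opening. I'll lift gently by 45 mm.

Request:
{"api": "send_rows", "payload": {
  "rows": [
    {"hand": 0, "x": 0, "y": 0, "z": 1, "roll": 0},
    {"hand": 0, "x": 0, "y": 0, "z": 3, "roll": 0},
    {"hand": 0, "x": 0, "y": 0, "z": 5, "roll": 0},
    {"hand": 0, "x": 0, "y": 0, "z": 6, "roll": 0},
    {"hand": 0, "x": 0, "y": 0, "z": 7, "roll": 0},
    {"hand": 0, "x": 0, "y": 0, "z": 7, "roll": 0},
    {"hand": 0, "x": 0, "y": 0, "z": 6, "roll": 0},
    {"hand": 0, "x": 0, "y": 0, "z": 5, "roll": 0},
    {"hand": 0, "x": 0, "y": 0, "z": 3, "roll": 0},
    {"hand": 0, "x": 0, "y": 0, "z": 2, "roll": 0}
  ]
}}

```text
time: 6.45
position: [0.4936, -0.3189, 0.1336]
tool_rot: [2.296, 2.144, 0.0]
ft_force: [0.6, 0.7, -2.8]
grip_width: 0.179
grip_force: 60.0
```

Request:
{"api": "send_rows", "payload": {
  "rows": [
    {"hand": 0, "x": 1, "y": 3, "z": 0, "roll": 0},
    {"hand": 0, "x": 2, "y": 6, "z": 0, "roll": 0},
    {"hand": 0, "x": 3, "y": 9, "z": 0, "roll": 0},
    {"hand": 0, "x": 3, "y": 10, "z": 0, "roll": 0},
    {"hand": 0, "x": 3, "y": 10, "z": 0, "roll": 0},
    {"hand": 0, "x": 3, "y": 10, "z": 0, "roll": 0},
    {"hand": 0, "x": 3, "y": 10, "z": 0, "roll": 0},
    {"hand": 0, "x": 3, "y": 10, "z": 0, "roll": 0},
    {"hand": 0, "x": 3, "y": 10, "z": 0, "roll": 0},
    {"hand": 0, "x": 3, "y": 10, "z": 0, "roll": 0}
  ]
}}

```text
time: 7.45
position: [0.5208, -0.23, 0.1333]
tool_rot: [2.296, 2.144, 0.0]
ft_force: [0.6, -0.1, -2.2]
grip_width: 0.179
grip_force: 60.0
```

Request:
{"api": "send_rows", "payload": {
  "rows": [
    {"hand": 0, "x": 3, "y": 10, "z": 0, "roll": 0},
    {"hand": 0, "x": 3, "y": 10, "z": 0, "roll": 0},
    {"hand": 0, "x": 3, "y": 10, "z": 0, "roll": 0},
    {"hand": 0, "x": 3, "y": 10, "z": 0, "roll": 0},
    {"hand": 0, "x": 3, "y": 10, "z": 0, "roll": 0},
    {"hand": 0, "x": 3, "y": 10, "z": 0, "roll": 0},
    {"hand": 0, "x": 3, "y": 9, "z": 0, "roll": 0},
    {"hand": 0, "x": 2, "y": 6, "z": 0, "roll": 0},
    {"hand": 0, "x": 1, "y": 3, "z": 0, "roll": 0},
    {"hand": 0, "x": 0, "y": 0, "z": 0, "roll": 0}
  ]
}}

```text
time: 8.45
position: [0.5447, -0.1525, 0.1333]
tool_rot: [2.295, 2.145, -0.0]
ft_force: [0.1, 0.6, -2.9]
grip_width: 0.179
grip_force: 60.0
```

```bash
python3 - <<'E'
from h import *
im=get_image("top");cv2.imwrite("raw_top2.png",im);s=get_image("side");cv2.imwrite("raw_side2.png",s)
a=cv2.resize(im[185:260,130:330],None,fx=4,fy=4,interpolation=cv2.INTER_CUBIC)
b=cv2.resize(s[170:285,250:375],None,fx=2.6,fy=2.6,interpolation=cv2.INTER_CUBIC)
o=np.zeros((600,800,3),np.uint8);o[:300]=a;o[300:300+b.shape[0],:b.shape[1]]=b
w=get_image("wrist");cv2.imwrite("raw_w2.png",w);w=w[0:190,120:392];w=cv2.resize(w,None,fx=1.55,fy=1.55);o[300:300+w.shape[0],340:340+w.shape[1]]=w[:300]
cv2.imwrite("pics/c2.png",o);print(get_state()["position"],get_state()["ft_force"],get_state()["torque"])
E
```

```text
[ 0.54434656 -0.15354637  0.13330913] [ 0.51222832  0.37742348 -1.66730375] [-0.26970664  0.06290533  0.01482835]
```

View pics/c2.png

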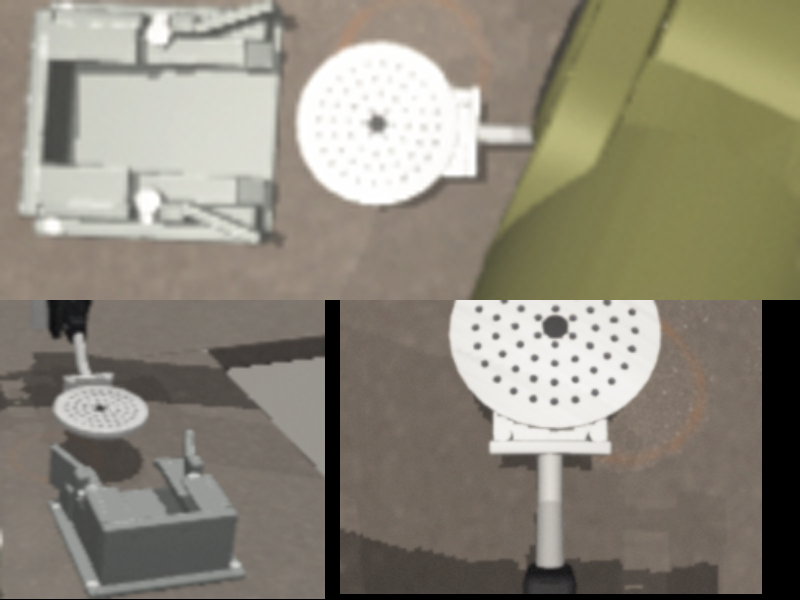

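The disc sits level-looking on the blade against the pegs, just short of the rack. Top view: disc at (377,123), rack mouth at column 278. I'll fit the turner pose, including pitch, from all three views.

```bash
cat >> h.py <<'E'
from scipy.spatial.transform import Rotation as Ro
def projw(P,c):
    T=np.linalg.inv(c["world_from_camera"]);Q=P@T[:3,:3].T+T[:3,3]
    r=np.hypot(Q[:,0],Q[:,1]);return Q[:,:2]/r[:,None]*np.arctan2(r,Q[:,2])[:,None]*c["mtx"][0,0]+c["mtx"][:2,2]
def pose6(p,P): return Ro.from_euler("ZY",p[3:5]).apply(np.asarray(P)/1e3)+p[:3]
E
python3 - <<'E'
from h import *
np.set_printoptions(precision=2,suppress=True)
c=get_calibration("wrist")
H=[[-47,-22,15],[-47,22,15]];F=[[-84,-8,50],[-84,8,50]]
ut=raw([[377,123],[480,88],[475,176]],4,(130,185))
us=raw(np.array([[101,410],[112,374],[64,376]])-[0,300],2.6,(250,170))
uw=raw(np.array([[556,327],[610,452],[490,452],[575,567],[527,567]])-[340,300],1.55,(120,0))
# image right in wrist = +x world = turner -y ; in side view right is -x world?
def f(p,sw=0):
    D=[[p[5],p[6],9]]
    h=H[::-1] if sw else H
    return np.r_[(proj("top",pose6(p,D+H))-ut).ravel(),(proj("side",pose6(p,D+h))-us).ravel(),(projw(pose6(p,D+H+F),c)-uw).ravel(),p[5]*.3,p[6]*.3]
for sw in(0,1):
    r=least_squares(f,[.553,-.03,.045,1.5,0,0,0],args=(sw,),loss='soft_l1',x_scale=[.01,.01,.01,.1,.1,1,1])
    print(r.cost,r.x*[1e3,1e3,1e3,57.3,57.3,1,1]);print(f(r.x,sw)[:-2].reshape(-1,2))
k=np.load("k.npy")
E
```

```text
39.77737370392395 [553.39 -28.52  40.17  86.13   0.01   3.32  -2.11]
[[  0.93  -0.43]
 [  0.67  -0.36]
 [  0.64  -0.35]
 [ -0.85   0.22]
 [-19.06   1.84]
 [ 17.51  -0.46]
 [ -0.43  -0.1 ]
 [ -0.26  -0.37]
 [  0.31  -0.3 ]
 [  1.15   0.1 ]
 [ -1.99   0.14]]
4.908701293359891 [553.32 -28.66  40.54  86.12   0.4    3.3   -2.17]
[[ 0.97 -0.44]
 [ 0.69 -0.35]
 [ 0.65 -0.32]
 [-0.86  0.07]
 [-0.91  0.04]
 [-0.56  0.8 ]
 [-0.43 -0.12]
 [-0.23 -0.36]
 [ 0.04 -0.29]
 [ 1.11  0.07]
 [-2.26  0.1 ]]
```

```bash
python3 - <<'E'
from h import *
np.set_printoptions(precision=2,suppress=True)
H=[[-47,-22,15],[-47,22,15]]
c2=get_calibration("wrist")
c1=dict(mtx=c2["mtx"],world_from_camera=np.array([[ 0.99781769, -0.06358634, -0.01779425,  0.49881905],
       [-0.06601664, -0.96597742, -0.25005885, -0.24661924],[-0.00128852,  0.25068786, -0.96806711,  0.2661828 ],[0,0,0,1]]))
def white(n):
    im=cv2.imread(n);return im
# disc ellipse fits from near-white blobs
def ell(n,roi):
    x0,x1,y0,y1=roi;im=cv2.imread(n)[y0:y1,x0:x1].min(2)
    m=(im>175).astype(np.uint8);m=cv2.morphologyEx(m,cv2.MORPH_CLOSE,np.ones((3,3)))
    m=cv2.morphologyEx(m,cv2.MORPH_OPEN,cv2.getStructuringElement(2,(15,15)))
    cs,_=cv2.findContours(m,0,1);q=max(cs,key=cv2.contourArea);e=cv2.fitEllipse(q);return np.array(e[0])+[x0,y0],e[1],e[2]
for n,roi in(("raw_top0.png",(280,330,215,265)),("raw_top2.png",(200,248,190,240)),("raw_side0.png",(255,310,180,215)),("raw_side2.png",(265,312,198,228)),("raw_w1.png",(205,315,0,115))):
    print(n,ell(n,roi))
S=dict(
 a=(c1,raw([[160,160],[321,106],[320,242]],6.4,(280,215)),raw([[444,303]],1.5625,(0,0)),raw([[405,84],[441,172],[361,172]],1.5625,(0,0))),
 b=(c2,raw([[377,123],[480,88],[475,176]],4,(130,185)),raw(np.array([[101,410]])-[0,300],2.6,(250,170)),raw(np.array([[556,327],[610,452],[490,452]])-[340,300],1.55,(120,0))))
for k,(c,ut,us,uw) in S.items():
    def f(p):
        D=[[p[5],p[6],9]]
        return np.r_[(proj("top",pose6(p,D+H))-ut).ravel(),(proj("side",pose6(p,D))-us).ravel(),(projw(pose6(p,D+H),c)-uw).ravel(),p[5:]*.2]
    g=lambda p:f(np.r_[p[:4],0,p[4:]])
    x0=[.553,-.03,.04,1.5] if k=="b" else [.502,-.19,0,1.5]
    r=least_squares(g,x0+[0,0],loss='soft_l1',x_scale=[.01,.01,.01,.1,1,1])
    print(k,r.cost,r.x*[1e3,1e3,1e3,57.3,1,1]);print(g(r.x)[:-2].reshape(-1,2).T)
    # independent triangulated z of disc centre and heel mid
    for nm,i in(("disc",0),("heel",None)):
        t=ut[0] if i==0 else ut[1:].mean(0);w=uw[0] if i==0 else uw[1:].mean(0)
        h=lambda P:np.r_[(proj("top",P[None])-t).ravel(),(projw(P[None],c)-w).ravel(),((proj("side",P[None])-us).ravel() if i==0 else [])]
        q=least_squares(h,np.r_[r.x[:2],.04],x_scale=.01);print(nm,q.x*1e3,h(q.x))
E
```

```text
raw_top0.png (array([307.35, 239.8 ]), (37.496768951416016, 44.45454025268555), 101.94365692138672)
raw_top2.png (array([225.44, 215.5 ]), (39.187225341796875, 44.42717361450195), 97.91360473632812)Traceback (most recent call last):
  File "<stdin>", line 16, in <module>
  File "<stdin>", line 14, in ell
ValueError: max() iterable argument is empty
```

```bash
python3 - <<'E'
from h import *
np.set_printoptions(precision=2,suppress=True)
H=[[-47,-22,15],[-47,22,15]]
c2=get_calibration("wrist")
c1=dict(mtx=c2["mtx"],world_from_camera=np.array([[ 0.99781769, -0.06358634, -0.01779425,  0.49881905],
       [-0.06601664, -0.96597742, -0.25005885, -0.24661924],[-0.00128852,  0.25068786, -0.96806711,  0.2661828 ],[0,0,0,1]]))
S=dict(
 a=(c1,raw([[160,160],[321,106],[320,242]],6.4,(280,215)),raw([[444,303]],1.5625,(0,0)),raw([[405,84],[441,172],[361,172]],1.5625,(0,0))),
 b=(c2,raw([[377,123],[480,88],[475,176]],4,(130,185)),raw(np.array([[101,410]])-[0,300],2.6,(250,170)),raw(np.array([[556,327],[610,452],[490,452]])-[340,300],1.55,(120,0))))
for k,(c,ut,us,uw) in S.items():
    x0=[.553,-.03,.04] if k=="b" else [.502,-.19,0]
    for nm,i in(("disc",0),("heel",None)):
        t=ut[0] if i==0 else ut[1:].mean(0);w=uw[0] if i==0 else uw[1:].mean(0)
        h=lambda P:np.r_[(proj("top",P[None])-t).ravel(),(projw(P[None],c)-w).ravel(),((proj("side",P[None])-us).ravel() if i==0 else [])]
        q=least_squares(h,x0,x_scale=.01);print(k,nm,q.x*1e3,h(q.x))
E
```

```text
a disc [ 505.5  -191.51    3.41] [ 0.78 -0.51 -0.45 -0.35 -0.69  0.3 ]
a heel [ 500.15 -242.21    6.19] [ 0.02 -0.43 -0.18 -0.  ]
b disc [555.77 -25.2   49.12] [ 0.86 -0.45 -0.37 -0.3  -0.85  0.27]
b heel [550.37 -74.18  25.9 ] [ 0.32  0.27  0.08 -0.11]
```

```bash
python3 - <<'E'
from h import *
np.set_printoptions(precision=2,suppress=True)
c=get_calibration("top");W=c["world_from_camera"];k=np.load("k.npy")
def at(uv,z):
    d=W[:3,:3]@np.linalg.inv(c["mtx"])@np.r_[uv,1];return (W[:3,3]+d*(z-W[2,3])/d[2])*1e3
def rk(p):
    d=np.array(p[:2])-k[:2]*1e3;a=k[2];return np.array([np.cos(a)*d[0]+np.sin(a)*d[1],-np.sin(a)*d[0]+np.cos(a)*d[1]])
for nm,p,z in(("disc",[377,123],.054),("heelR",[480,88],.06),("heelL",[475,176],.06),("rod near",[482,132.5],.068),("rod far",[528,134],.08)):
    q=at(raw([p],4,(130,185))[0],z);print(nm,q,"rack",rk(q))
print(k*[1e3,1e3,57.3])
E
```

```text
disc [554.6  -23.85  54.  ] rack [-124.29   -1.79]
heelR [571.08 -75.63  60.  ] rack [-174.86  -21.67]
heelL [527.46 -72.75  60.  ] rack [-174.87   22.04]
rod near [548.53 -76.55  68.  ] rack [-177.27    0.77]
rod far [546.94 -99.03  80.  ] rack [-199.81    0.87]
[561.05 100.28  86.21]
```

The turner axis is aligned with the rack to under 1 mm and the yaws are equal. The disc is 1.8 mm off to the side and 128 mm short of home. I'll lower 5 mm so the disc's underside is about 43 mm high, then advance.

Request:
{"api": "send_rows", "payload": {
  "rows": [
    {"hand": 0, "x": 0, "y": 0, "z": -2, "roll": 0},
    {"hand": 0, "x": 0, "y": 0, "z": -3, "roll": 0},
    {"hand": 0, "x": 0.2, "y": 2, "z": 0, "roll": 0},
    {"hand": 0, "x": 0.3, "y": 4, "z": 0, "roll": 0},
    {"hand": 0, "x": 0.4, "y": 6, "z": 0, "roll": 0},
    {"hand": 0, "x": 0.4, "y": 6, "z": 0, "roll": 0},
    {"hand": 0, "x": 0.4, "y": 6, "z": 0, "roll": 0},
    {"hand": 0, "x": 0.4, "y": 6, "z": 0, "roll": 0},
    {"hand": 0, "x": 0.4, "y": 6, "z": 0, "roll": 0},
    {"hand": 0, "x": 0.3, "y": 4, "z": 0, "roll": 0}
  ]
}}

```text
time: 9.6
position: [0.5475, -0.112, 0.1283]
tool_rot: [-2.295, -2.145, -0.0]
ft_force: [-0.3, -0.7, -1.2]
grip_width: 0.178
grip_force: 60.0
```

Request:
{"api": "send_rows", "payload": {
  "rows": [
    {"hand": 0, "x": 0.3, "y": 4, "z": 0, "roll": 0},
    {"hand": 0, "x": 0.3, "y": 4, "z": 0, "roll": 0},
    {"hand": 0, "x": 0.3, "y": 4, "z": 0, "roll": 0},
    {"hand": 0, "x": 0.3, "y": 4, "z": 0, "roll": 0},
    {"hand": 0, "x": 0.2, "y": 3, "z": 0, "roll": 0},
    {"hand": 0, "x": 0.2, "y": 3, "z": 0, "roll": 0},
    {"hand": 0, "x": 0.2, "y": 3, "z": 0, "roll": 0}
  ]
}}

```text
time: 10.3
position: [0.5491, -0.0877, 0.1283]
tool_rot: [2.296, 2.144, -0.0]
ft_force: [0.0, 0.5, -2.3]
grip_width: 0.177
grip_force: 60.0
```

```bash
cat > look.py <<'E'
import sys
from h import *
im=get_image("top");s=get_image("side");w=get_image("wrist")
o=np.zeros((600,800,3),np.uint8)
o[:300]=cv2.resize(im[185:260,130:330],None,fx=4,fy=4,interpolation=cv2.INTER_CUBIC)
b=cv2.resize(s[180:280,250:370],None,fx=3,fy=3,interpolation=cv2.INTER_CUBIC);o[300:,:360]=b
o[300:,370:]=cv2.resize(w[0:190,120:392],(430,300));cv2.imwrite(sys.argv[1],o)
S=get_state();print(S["time"],S["position"]*1e3,S["ft_force"],S["torque"])
E
python3 look.py pics/c3.png
```

```text
10.45 [549.19569782 -87.70490007 128.27133479] [ 0.58312466  0.32985857 -2.31156171] [-0.21280016  0.04190937  0.02230294]
```

View pics/c3.png

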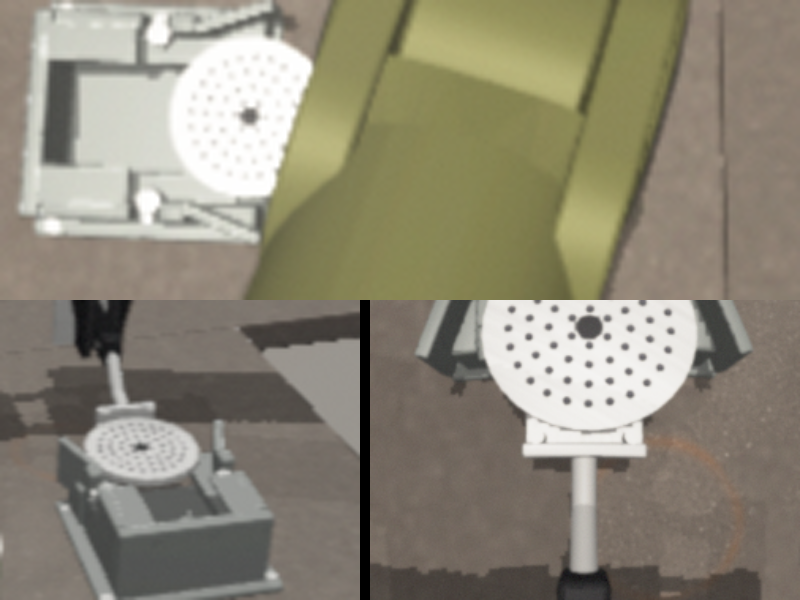

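The disc is entering level between the flares. In the wrist view the turner is centred at column 584 against the rack's 583.5, and the disc is 2 mm right. I'll advance onto the ledges, shift 1 mm, then lower the blade.

Request:
{"api": "send_rows", "payload": {
  "rows": [
    {"hand": 0, "x": -0.3, "y": 2, "z": 0, "roll": 0},
    {"hand": 0, "x": -0.2, "y": 3, "z": 0, "roll": 0},
    {"hand": 0, "x": 0.2, "y": 3, "z": 0, "roll": 0},
    {"hand": 0, "x": 0.2, "y": 3, "z": 0, "roll": 0},
    {"hand": 0, "x": 0.2, "y": 3, "z": 0, "roll": 0},
    {"hand": 0, "x": 0.2, "y": 3, "z": 0, "roll": 0},
    {"hand": 0, "x": 0.2, "y": 3, "z": 0, "roll": 0},
    {"hand": 0, "x": 0.1, "y": 2, "z": 0, "roll": 0},
    {"hand": 0, "x": 0, "y": 0, "z": 0, "roll": 0}
  ]
}}

```text
time: 11.35
position: [0.5498, -0.0654, 0.1283]
tool_rot: [-2.296, -2.145, -0.0]
ft_force: [0.2, -1.1, -2.2]
grip_width: 0.179
grip_force: 60.0
```

Request:
{"api": "send_rows", "payload": {
  "rows": [
    {"hand": 0, "x": 0, "y": 0, "z": -1, "roll": 0},
    {"hand": 0, "x": 0, "y": 0, "z": -1, "roll": 0},
    {"hand": 0, "x": 0, "y": 0, "z": -1, "roll": 0},
    {"hand": 0, "x": 0, "y": 0, "z": -1, "roll": 0},
    {"hand": 0, "x": 0, "y": 0, "z": 0, "roll": 0}
  ]
}}

```text
time: 11.85
position: [0.5497, -0.066, 0.1242]
tool_rot: [-2.296, -2.144, 0.0]
ft_force: [0.1, -0.5, -2.8]
grip_width: 0.176
grip_force: 60.0
```

```bash
python3 look.py pics/c4.png
```

```text
12.0 [549.81019778 -65.96363846 124.33860843] [ 0.90294885  0.68321609 -1.75477434] [-0.10893068  0.03772094  0.03077849]
```

View pics/c4.png

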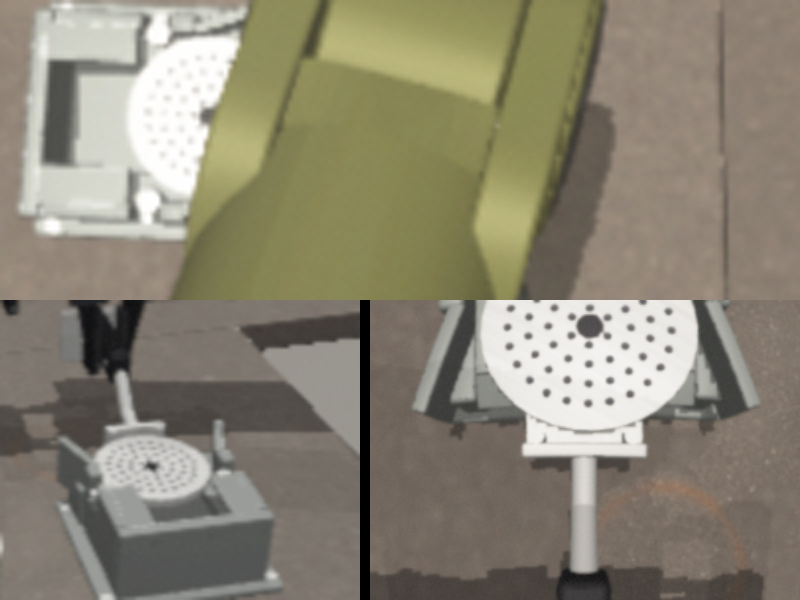

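The disc is on the ledges: the wrist torque has dropped and the blade top is at about 39 mm. I'll push on slowly past the springs.

Request:
{"api": "send_rows", "payload": {
  "rows": [
    {"hand": 0, "x": 0.1, "y": 2, "z": 0, "roll": 0},
    {"hand": 0, "x": 0.1, "y": 2, "z": 0, "roll": 0},
    {"hand": 0, "x": 0.1, "y": 2, "z": 0, "roll": 0},
    {"hand": 0, "x": 0.2, "y": 2, "z": 0, "roll": 0},
    {"hand": 0, "x": 0.1, "y": 2, "z": 0, "roll": 0},
    {"hand": 0, "x": 0.1, "y": 2, "z": 0, "roll": 0}
  ]
}}

```text
time: 12.6
position: [0.5505, -0.054, 0.1243]
tool_rot: [2.296, 2.144, -0.0]
ft_force: [-1.1, -1.9, -0.4]
grip_width: 0.178
grip_force: 60.0
```

Request:
{"api": "send_rows", "payload": {
  "rows": [
    {"hand": 0, "x": 0.1, "y": 2, "z": 0, "roll": 0},
    {"hand": 0, "x": 0.2, "y": 2, "z": 0, "roll": 0},
    {"hand": 0, "x": 0.1, "y": 2, "z": 0, "roll": 0},
    {"hand": 0, "x": 0.1, "y": 2, "z": 0, "roll": 0}
  ]
}}

```text
time: 13.0
position: [0.5509, -0.0471, 0.1244]
tool_rot: [2.296, 2.142, -0.002]
ft_force: [-0.5, -5.4, -0.4]
grip_width: 0.177
grip_force: 60.0
```

Request:
{"api": "send_rows", "payload": {
  "rows": [
    {"hand": 0, "x": 0.1, "y": 2, "z": 0, "roll": 0},
    {"hand": 0, "x": 0.2, "y": 2, "z": 0, "roll": 0},
    {"hand": 0, "x": 0.1, "y": 2, "z": 0, "roll": 0},
    {"hand": 0, "x": 0.1, "y": 2, "z": 0, "roll": 0}
  ]
}}

```text
time: 13.4
position: [0.5513, -0.0392, 0.1244]
tool_rot: [2.296, 2.142, -0.002]
ft_force: [-1.4, -5.0, -0.1]
grip_width: 0.18
grip_force: 60.0
```

Request:
{"api": "send_rows", "payload": {
  "rows": [
    {"hand": 0, "x": 0.1, "y": 2, "z": 0, "roll": 0},
    {"hand": 0, "x": 0.1, "y": 2, "z": 0, "roll": 0},
    {"hand": 0, "x": 0.2, "y": 2, "z": 0, "roll": 0},
    {"hand": 0, "x": 0.1, "y": 2, "z": 0, "roll": 0}
  ]
}}

```text
time: 13.8
position: [0.5519, -0.0292, 0.1242]
tool_rot: [-2.296, -2.144, -0.001]
ft_force: [-0.2, -2.6, -1.1]
grip_width: 0.178
grip_force: 60.0
```

Request:
{"api": "send_rows", "payload": {
  "rows": [
    {"hand": 0, "x": 0.1, "y": 1, "z": 0, "roll": 0},
    {"hand": 0, "x": 0, "y": 1, "z": 0, "roll": 0}
  ]
}}

```text
time: 14.0
position: [0.5521, -0.0271, 0.1242]
tool_rot: [-2.295, -2.144, -0.001]
ft_force: [-0.1, -2.4, -2.1]
grip_width: 0.177
grip_force: 60.0
```

Request:
{"api": "send_rows", "payload": {
  "rows": [
    {"hand": 0, "x": 0.1, "y": 1, "z": 0, "roll": 0},
    {"hand": 0, "x": 0.1, "y": 1, "z": 0, "roll": 0}
  ]
}}

```text
time: 14.2
position: [0.5522, -0.0255, 0.1243]
tool_rot: [-2.296, -2.144, -0.0]
ft_force: [-0.5, -1.1, -0.8]
grip_width: 0.178
grip_force: 60.0
```

Request:
{"api": "send_rows", "payload": {
  "rows": [
    {"hand": 0, "x": 0, "y": 0.5, "z": 0, "roll": 0},
    {"hand": 0, "x": 0.1, "y": 0.5, "z": 0, "roll": 0}
  ]
}}

```text
time: 14.4
position: [0.5523, -0.0246, 0.1243]
tool_rot: [-2.296, -2.144, -0.0]
ft_force: [-1.1, -1.2, -1.7]
grip_width: 0.176
grip_force: 60.0
```

Request:
{"api": "send_rows", "payload": {
  "rows": [
    {"hand": 0, "x": 0, "y": 0.5, "z": 0, "roll": 0},
    {"hand": 0, "x": 0, "y": 0.5, "z": 0, "roll": 0}
  ]
}}

```text
time: 14.6
position: [0.5523, -0.0244, 0.1243]
tool_rot: [2.296, 2.143, -0.001]
ft_force: [-1.1, -2.7, -1.3]
grip_width: 0.179
grip_force: 60.0
```

Request:
{"api": "send_rows", "payload": {
  "rows": [
    {"hand": 0, "x": 0, "y": 0.5, "z": 0, "roll": 0},
    {"hand": 0, "x": 0, "y": 0.5, "z": 0, "roll": 0}
  ]
}}

```text
time: 14.8
position: [0.5523, -0.0242, 0.1244]
tool_rot: [2.296, 2.142, -0.002]
ft_force: [-0.4, -6.5, 1.0]
grip_width: 0.181
grip_force: 60.0
```

Request:
{"api": "send_rows", "payload": {
  "rows": [
    {"hand": 0, "x": 0, "y": 0.5, "z": 0, "roll": 0},
    {"hand": 0, "x": 0, "y": 0, "z": 0, "roll": 0}
  ]
}}

```text
time: 15.0
position: [0.5523, -0.0241, 0.1244]
tool_rot: [2.296, 2.142, -0.002]
ft_force: [-1.7, -5.7, 0.6]
grip_width: 0.177
grip_force: 60.0
```

The back stop is reached: the position stalls while the force climbs. I'll build up to 15 N.

Request:
{"api": "send_rows", "payload": {
  "rows": [
    {"hand": 0, "x": 0, "y": 0.5, "z": 0, "roll": 0},
    {"hand": 0, "x": 0, "y": 0.5, "z": 0, "roll": 0},
    {"hand": 0, "x": 0, "y": 0, "z": 0, "roll": 0}
  ]
}}

```text
time: 15.3
position: [0.5523, -0.024, 0.1245]
tool_rot: [2.296, 2.141, -0.003]
ft_force: [-1.4, -7.4, -0.6]
grip_width: 0.175
grip_force: 60.0
```

Request:
{"api": "send_rows", "payload": {
  "rows": [
    {"hand": 0, "x": 0, "y": 0.5, "z": 0, "roll": 0},
    {"hand": 0, "x": 0, "y": 0, "z": 0, "roll": 0}
  ]
}}

```text
time: 15.5
position: [0.5523, -0.0239, 0.1246]
tool_rot: [2.296, 2.14, -0.004]
ft_force: [-0.7, -8.2, 0.4]
grip_width: 0.178
grip_force: 60.0
```

Request:
{"api": "send_rows", "payload": {
  "rows": [
    {"hand": 0, "x": 0, "y": 0.5, "z": 0, "roll": 0},
    {"hand": 0, "x": 0, "y": 0.5, "z": 0, "roll": 0},
    {"hand": 0, "x": 0, "y": 0.5, "z": 0, "roll": 0},
    {"hand": 0, "x": 0, "y": 0, "z": 0, "roll": 0}
  ]
}}

```text
time: 15.9
position: [0.5523, -0.0236, 0.1247]
tool_rot: [2.296, 2.138, -0.005]
ft_force: [-2.0, -10.9, 1.3]
grip_width: 0.175
grip_force: 60.0
```

Request:
{"api": "send_rows", "payload": {
  "rows": [
    {"hand": 0, "x": 0, "y": 0.4, "z": 0, "roll": 0},
    {"hand": 0, "x": 0, "y": 0, "z": 0, "roll": 0}
  ]
}}

```text
time: 16.1
position: [0.5523, -0.0236, 0.1247]
tool_rot: [2.296, 2.138, -0.005]
ft_force: [-1.7, -11.9, 2.2]
grip_width: 0.177
grip_force: 60.0
```

Request:
{"api": "send_rows", "payload": {
  "rows": [
    {"hand": 0, "x": 0, "y": 0.6, "z": 0, "roll": 0},
    {"hand": 0, "x": 0, "y": 0.6, "z": 0, "roll": 0},
    {"hand": 0, "x": 0, "y": 0, "z": 0, "roll": 0}
  ]
}}

```text
time: 16.4
position: [0.5523, -0.0234, 0.1248]
tool_rot: [2.296, 2.137, -0.007]
ft_force: [-2.0, -13.6, 2.1]
grip_width: 0.18
grip_force: 60.0
```

Request:
{"api": "send_rows", "payload": {
  "rows": [
    {"hand": 0, "x": 0, "y": 0, "z": 0, "roll": 0}
  ]
}}

```text
time: 16.5
position: [0.5523, -0.0234, 0.1248]
tool_rot: [2.296, 2.137, -0.007]
ft_force: [-1.2, -12.9, 2.2]
grip_width: 0.174
grip_force: 60.0
```

Request:
{"api": "send_rows", "payload": {
  "rows": [
    {"hand": 0, "x": 0, "y": 0, "z": 0, "roll": 0}
  ]
}}

```text
time: 16.6
position: [0.5523, -0.0234, 0.1248]
tool_rot: [2.296, 2.137, -0.007]
ft_force: [-1.3, -13.1, 2.2]
grip_width: 0.178
grip_force: 60.0
```

Request:
{"api": "send_rows", "payload": {
  "rows": [
    {"hand": 0, "x": 0, "y": 0.5, "z": 0, "roll": 0},
    {"hand": 0, "x": 0, "y": 0.4, "z": 0, "roll": 0},
    {"hand": 0, "x": 0, "y": 0, "z": 0, "roll": 0}
  ]
}}

```text
time: 16.9
position: [0.5523, -0.0233, 0.1249]
tool_rot: [2.296, 2.136, -0.008]
ft_force: [-1.1, -13.6, 3.8]
grip_width: 0.177
grip_force: 60.0
```

Request:
{"api": "send_rows", "payload": {
  "rows": [
    {"hand": 0, "x": 0, "y": 0, "z": 0, "roll": 0},
    {"hand": 0, "x": 0, "y": 0, "z": 0, "roll": 0},
    {"hand": 0, "x": 0, "y": 0, "z": 0, "roll": 0},
    {"hand": 0, "x": 0, "y": 0, "z": 0, "roll": 0},
    {"hand": 0, "x": 0, "y": 0, "z": 0, "roll": 0},
    {"hand": 0, "x": 0, "y": 0, "z": 0, "roll": 0},
    {"hand": 0, "x": 0, "y": 0, "z": 0, "roll": 0}
  ]
}}

```text
time: 17.6
position: [0.5523, -0.0233, 0.1249]
tool_rot: [2.296, 2.136, -0.008]
ft_force: [-1.3, -14.2, 3.5]
grip_width: 0.176
grip_force: 60.0
```

Request:
{"api": "send_rows", "payload": {
  "rows": [
    {"hand": 0, "x": 0, "y": 0, "z": 0, "roll": 0},
    {"hand": 0, "x": 0, "y": 0, "z": 0, "roll": 0},
    {"hand": 0, "x": 0, "y": 0, "z": 0, "roll": 0},
    {"hand": 0, "x": 0, "y": 0, "z": 0, "roll": 0},
    {"hand": 0, "x": 0, "y": 0, "z": 0, "roll": 0},
    {"hand": 0, "x": 0, "y": 0, "z": 0, "roll": 0}
  ]
}}

```text
time: 18.2
position: [0.5523, -0.0233, 0.1249]
tool_rot: [2.296, 2.136, -0.008]
ft_force: [-1.0, -14.5, 3.1]
grip_width: 0.174
grip_force: 60.0
```

Request:
{"api": "send_rows", "payload": {
  "rows": [
    {"hand": 0, "x": 0, "y": 0.4, "z": 0, "roll": 0},
    {"hand": 0, "x": 0, "y": 0, "z": 0, "roll": 0},
    {"hand": 0, "x": 0, "y": 0, "z": 0, "roll": 0},
    {"hand": 0, "x": 0, "y": 0, "z": 0, "roll": 0},
    {"hand": 0, "x": 0, "y": 0, "z": 0, "roll": 0},
    {"hand": 0, "x": 0, "y": 0, "z": 0, "roll": 0}
  ]
}}

```text
time: 18.8
position: [0.5523, -0.0232, 0.1249]
tool_rot: [2.296, 2.135, -0.008]
ft_force: [-1.2, -15.0, 2.3]
grip_width: 0.179
grip_force: 60.0
```

Request:
{"api": "send_rows", "payload": {
  "rows": [
    {"hand": 0, "x": 0, "y": 0, "z": 0, "roll": 0},
    {"hand": 0, "x": 0, "y": 0, "z": 0, "roll": 0},
    {"hand": 0, "x": 0, "y": 0, "z": 0, "roll": 0},
    {"hand": 0, "x": 0, "y": 0, "z": 0, "roll": 0},
    {"hand": 0, "x": 0, "y": 0, "z": 0, "roll": 0},
    {"hand": 0, "x": 0, "y": 0, "z": 0, "roll": 0},
    {"hand": 0, "x": 0, "y": 0, "z": 0, "roll": 0}
  ]
}}

```text
time: 19.5
position: [0.5523, -0.0232, 0.1249]
tool_rot: [2.296, 2.135, -0.008]
ft_force: [-2.6, -15.0, 2.6]
grip_width: 0.181
grip_force: 60.0
```

Request:
{"api": "send_rows", "payload": {
  "rows": [
    {"hand": 0, "x": 0, "y": -1, "z": 0, "roll": 0},
    {"hand": 0, "x": 0, "y": -1, "z": 0, "roll": 0},
    {"hand": 0, "x": 0, "y": -1, "z": 0, "roll": 0},
    {"hand": 0, "x": 0, "y": -1, "z": 0, "roll": 0},
    {"hand": 0, "x": 0, "y": -1, "z": 0, "roll": 0},
    {"hand": 0, "x": 0, "y": -1, "z": 0, "roll": 0},
    {"hand": 0, "x": 0, "y": -1, "z": -1, "roll": 0},
    {"hand": 0, "x": 0, "y": 0, "z": 0, "roll": 0}
  ]
}}

```text
time: 20.3
position: [0.5524, -0.0243, 0.1234]
tool_rot: [2.296, 2.143, -0.0]
ft_force: [-0.6, -5.9, 0.9]
grip_width: 0.178
grip_force: 60.0
```

Request:
{"api": "send_rows", "payload": {
  "rows": [
    {"hand": 0, "x": 0, "y": -1, "z": 0, "roll": 0},
    {"hand": 0, "x": 0, "y": -1, "z": 0, "roll": 0},
    {"hand": 0, "x": -0.1, "y": -1, "z": 0, "roll": 0},
    {"hand": 0, "x": 0, "y": -1, "z": 0, "roll": 0},
    {"hand": 0, "x": 0, "y": 0, "z": 0, "roll": 0}
  ]
}}

```text
time: 20.8
position: [0.5523, -0.0268, 0.1232]
tool_rot: [-2.295, -2.144, -0.001]
ft_force: [-0.2, -0.4, -1.7]
grip_width: 0.177
grip_force: 60.0
```

```bash
python3 - <<'E'
from h import *
s=[get_state() for _ in range(5)]
print(s[-1]["position"]*1e3,np.mean([q["ft_force"] for q in s],0),np.mean([q["torque"] for q in s],0))
w=get_image("wrist");cv2.imwrite("raw_w5.png",w)
E
```

```text
[552.26236619 -26.79931556 123.16430177] [-0.24165845 -0.37785755 -1.69711848] [-0.06895156  0.042377   -0.04545713]
```

Request:
{"api": "send_rows", "payload": {
  "rows": [
    {"hand": 0, "x": -0.1, "y": -2, "z": 0, "roll": 0},
    {"hand": 0, "x": -0.2, "y": -2, "z": 0, "roll": 0},
    {"hand": 0, "x": -0.2, "y": -3, "z": 0, "roll": 0},
    {"hand": 0, "x": -0.2, "y": -3, "z": 0, "roll": 0}
  ]
}}

```text
time: 21.25
position: [0.5516, -0.0378, 0.1233]
tool_rot: [2.296, 2.144, 0.0]
ft_force: [0.4, 1.0, -1.1]
grip_width: 0.172
grip_force: 60.0
```

Request:
{"api": "send_rows", "payload": {
  "rows": [
    {"hand": 0, "x": -0.3, "y": -4, "z": 0, "roll": 0},
    {"hand": 0, "x": -0.3, "y": -5, "z": 0, "roll": 0},
    {"hand": 0, "x": -0.3, "y": -5, "z": 0, "roll": 0},
    {"hand": 0, "x": -0.3, "y": -5, "z": 0, "roll": 0},
    {"hand": 0, "x": -0.4, "y": -5, "z": 0, "roll": 0}
  ]
}}

```text
time: 21.75
position: [0.5499, -0.0621, 0.1233]
tool_rot: [2.296, 2.144, 0.0]
ft_force: [-0.3, 0.7, -2.3]
grip_width: 0.177
grip_force: 60.0
```

Request:
{"api": "send_rows", "payload": {
  "rows": [
    {"hand": 0, "x": -0.4, "y": -6, "z": 0, "roll": 0},
    {"hand": 0, "x": -0.4, "y": -7, "z": 0, "roll": 0},
    {"hand": 0, "x": -0.5, "y": -8, "z": 0, "roll": 0},
    {"hand": 0, "x": -0.5, "y": -8, "z": 0, "roll": 0},
    {"hand": 0, "x": -0.5, "y": -8, "z": 0, "roll": 0},
    {"hand": 0, "x": -0.5, "y": -8, "z": 0, "roll": 0},
    {"hand": 0, "x": -0.5, "y": -8, "z": 0, "roll": 0},
    {"hand": 0, "x": -0.5, "y": -8, "z": 0, "roll": 0},
    {"hand": 0, "x": -0.5, "y": -8, "z": 0, "roll": 0},
    {"hand": 0, "x": -0.5, "y": -8, "z": 0, "roll": 0}
  ]
}}

```text
time: 22.75
position: [0.5451, -0.1392, 0.1233]
tool_rot: [2.296, 2.144, 0.0]
ft_force: [-0.9, -0.2, -2.6]
grip_width: 0.176
grip_force: 60.0
```

Request:
{"api": "send_rows", "payload": {
  "rows": [
    {"hand": 0, "x": -3, "y": -15, "z": 0, "roll": 0},
    {"hand": 0, "x": -5, "y": -18, "z": 0, "roll": 0},
    {"hand": 0, "x": -6, "y": -18, "z": 0, "roll": 0},
    {"hand": 0, "x": -7, "y": -18, "z": 0, "roll": 0},
    {"hand": 0, "x": -8, "y": -18, "z": 0, "roll": 0},
    {"hand": 0, "x": -8, "y": -18, "z": 0, "roll": 0},
    {"hand": 0, "x": -8, "y": -18, "z": 0, "roll": 0},
    {"hand": 0, "x": -4, "y": -14, "z": 0, "roll": 0},
    {"hand": 0, "x": 0, "y": 0, "z": 0, "roll": 0},
    {"hand": 0, "x": 0, "y": 0, "z": 0, "roll": 0}
  ]
}}

```text
time: 23.75
position: [0.4965, -0.2752, 0.1232]
tool_rot: [-2.296, -2.144, -0.001]
ft_force: [0.9, 0.6, -1.7]
grip_width: 0.18
grip_force: 60.0
```

```bash
python3 - <<'E'
from h import *
print(get_state()["position"])
im=get_image("top");w=get_image("wrist");cv2.imwrite("raw_top6.png",im);s=get_image("side")
o=np.zeros((600,800,3),np.uint8)
o[:288,:320]=cv2.resize(im[180:252,130:210],None,fx=4,fy=4,interpolation=cv2.INTER_CUBIC)
o[:288,330:800]=cv2.resize(im[190:262,200:330],(470,260),interpolation=cv2.INTER_CUBIC).repeat(1,0)[:288] if 0 else cv2.resize(im[190:262,205:322],(470,288),interpolation=cv2.INTER_CUBIC)
o[300:,:360]=cv2.resize(s[180:280,250:370],None,fx=3,fy=3,interpolation=cv2.INTER_CUBIC)
o[300:,370:]=cv2.resize(w[0:190,120:392],(430,300));cv2.imwrite("pics/c6.png",o)
E
```

```text
[ 0.49647883 -0.27518708  0.12321001]
```

View pics/c6.png

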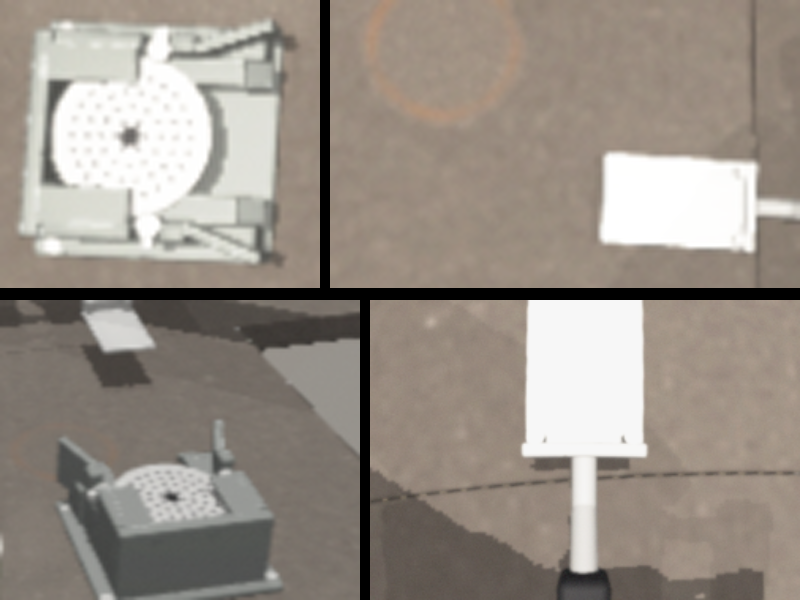

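The disc sits in the rack in the top view, held by both rollers, at crop position (131,136). The turner is empty and unshifted in the grip. I'll check the seat numerically and set the turner down.

```bash
python3 - <<'E'
from h import *
c=get_calibration("top");W=c["world_from_camera"];k=np.load("k.npy")
d=W[:3,:3]@np.linalg.inv(c["mtx"])@np.r_[raw([[131,136]],4,(130,180))[0],1];q=(W[:3,3]+d*(.046-W[2,3])/d[2])[:2]-k[:2]
a=k[2];print("disc in rack mm",1e3*(np.cos(a)*q[0]+np.sin(a)*q[1]),1e3*(-np.sin(a)*q[0]+np.cos(a)*q[1]))
E
```

```text
disc in rack mm 0.5624135838843995 1.0441075401516708
```

Request:
{"api": "send_rows", "payload": {
  "rows": [
    {"hand": 0, "x": 0, "y": 0, "z": -4, "roll": 0},
    {"hand": 0, "x": 0, "y": 0, "z": -6, "roll": 0},
    {"hand": 0, "x": 0, "y": 0, "z": -8, "roll": 0},
    {"hand": 0, "x": 0, "y": 0, "z": -6, "roll": 0},
    {"hand": 0, "x": 0, "y": 0, "z": -4, "roll": 0},
    {"hand": 0, "x": 0, "y": 0, "z": -3, "roll": 0},
    {"hand": 0, "x": 0, "y": 0, "z": -2, "roll": 0},
    {"hand": 0, "x": 0, "y": 0, "z": -1, "roll": 0},
    {"hand": 0, "x": 0, "y": 0, "z": 0, "roll": 0}
  ]
}}

```text
time: 24.8
position: [0.4962, -0.2756, 0.0893]
tool_rot: [2.296, 2.144, 0.0]
ft_force: [0.7, -0.3, -1.3]
grip_width: 0.179
grip_force: 60.0
```

Request:
{"api": "send_rows", "payload": {
  "rows": [
    {"hand": 0, "x": 0, "y": 0, "z": -0.5, "roll": 0},
    {"hand": 0, "x": 0, "y": 0, "z": 0, "roll": 0}
  ]
}}

```text
time: 25.0
position: [0.4963, -0.2755, 0.0889]
tool_rot: [2.296, 2.144, 0.0]
ft_force: [-0.6, -0.5, -1.1]
grip_width: 0.177
grip_force: 60.0
```

The disc is home to within about 1 mm. The last half millimetre comes next, then release.

Request:
{"api": "send_rows", "payload": {
  "rows": [
    {"hand": 0, "x": 0, "y": 0, "z": -0.5, "roll": 0},
    {"hand": 0, "x": 0, "y": 0, "z": -0.3, "roll": 0},
    {"hand": 0, "x": 0, "y": 0, "z": 0, "roll": 0}
  ],
  "force": 10
}}

```text
time: 25.3
position: [0.4963, -0.2756, 0.0884]
tool_rot: [2.296, 2.144, 0.001]
ft_force: [-1.2, 1.0, 3.3]
grip_width: 0.186
grip_force: 10.0
```

Request:
{"api": "send_rows", "payload": {
  "rows": [
    {"hand": 16, "x": 0, "y": 0, "z": 0, "roll": 0},
    {"hand": 20, "x": 0, "y": 0, "z": 0, "roll": 0},
    {"hand": 26, "x": 0, "y": 0, "z": 0, "roll": 0},
    {"hand": 36, "x": 0, "y": 0, "z": 0, "roll": 0},
    {"hand": 46, "x": 0, "y": 0, "z": 0, "roll": 0},
    {"hand": 50, "x": 0, "y": 0, "z": 0, "roll": 0},
    {"hand": 50, "x": 0, "y": 0, "z": 0, "roll": 0}
  ]
}}

```text
time: 26.0
position: [0.4962, -0.2755, 0.088]
tool_rot: [2.296, 2.144, 0.0]
ft_force: [-0.8, -0.7, -0.4]
grip_width: 0.543
grip_force: 0.0
```

Request:
{"api": "send_rows", "payload": {
  "rows": [
    {"hand": 50, "x": 0, "y": 0, "z": 5, "roll": 0},
    {"hand": 50, "x": 0, "y": 0, "z": 15, "roll": 0},
    {"hand": 50, "x": 0, "y": 0, "z": 25, "roll": 0},
    {"hand": 50, "x": 0, "y": 0, "z": 35, "roll": 0},
    {"hand": 50, "x": 0, "y": 0, "z": 35, "roll": 0},
    {"hand": 50, "x": 0, "y": 0, "z": 35, "roll": 0},
    {"hand": 50, "x": 0, "y": 0, "z": 20, "roll": 0},
    {"hand": 50, "x": 0, "y": 0, "z": 0, "roll": 0},
    {"hand": 50, "x": 0, "y": 0, "z": 0, "roll": 0}
  ]
}}

```text
time: 26.9
position: [0.4962, -0.2756, 0.2588]
tool_rot: [2.296, 2.143, 0.002]
ft_force: [-0.1, 0.5, -1.7]
grip_width: 0.575
grip_force: 0.0
```

```bash
python3 - <<'E'
from h import *
print(get_state()["position"],get_state()["grip_width"])
w=get_image("wrist");t=get_image("top");a=cv2.imread("raw_top6.png");b=cv2.imread("raw_top0.png")
print("rack diff to earlier",cv2.absdiff(t,a)[180:252,130:210].max(),"bystanders",cv2.absdiff(t,b)[40:170,100:345].max(2).mean())
# handle/blade in wrist: bright blade blob extents, and its projection if standing level
m=(w.min(2)>200).astype(np.uint8);n,l,s,_=cv2.connectedComponentsWithStats(m[:200]);i=1+np.argmax(s[1:,4]);print("blade bbox",s[i])
p=get_state()["position"];c=get_calibration("wrist");y=np.radians(86)
o=np.r_[p[0]+.125*np.cos(y),p[1]+.125*np.sin(y),0,y,0]
print(projw(pose6(o,[[28,-22,3],[28,22,3],[-47,-22,15],[-47,22,15]]),c))
E
```

```text
[ 0.49615237 -0.27562351  0.258773  ] 0.5748100217740183
rack diff to earlier 11 bystanders 12.862386185243327
blade bbox [ 235   44   40   98 2804]
[[274.27164885  43.99360282]
 [236.26707005  43.9314491 ]
 [274.85786802 106.33363888]
 [235.45988246 106.2617102 ]]
```

```bash
python3 -c "from bench import *;print(close_job())"
```

```text
the job is handed in; nothing more can be done
None
```

The disc is home in the rack to within about 1 mm, pressed against the back stop at 14–15 N for over 2 s. The turner stands level on the worktop clear of the rack, and the job was handed in at about 27 s of the 66 s allowed.

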